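Unpin the craft drawer and pull it fully out

TASK

The paint drawer of the little craft cabinet is locked by a leaning steel pin. Draw the pin out of its bore while the drawer stays shut, park it in the notch at the side of the lock block so that it hangs there with its collar down on the sloping face, and let go of it; then gently pull the drawer out until it is against its stop and leave it there. Do not drop the pin and leave the saucer, the brush cup and the tape roll where they are.

Things in the scene. Friction and masses are not known exactly. Their poses are not given: they have to be found in the camera images.
- cabinet: Fixed wooden craft cabinet, 240 deep (x), 400 wide (y), 150 mm high. Origin: middle of the front face's lower edge, on the table; x from front to back (away from the robot), y to the left seen from the robot, z up. Its one working drawer spans y = -169 to +69, z = 56 to 136 mm and slides out to -x; to its left is an open pigeonhole.
- rail (a point): Middle of a fixed steel drying rail, a 12 mm bar 370 mm long along the cabinet's y, about 118 mm straight above the sloping lock face. A gripper pointing straight down at the pin or the handle strikes the rail with its body; one tilted 35 degrees as the pin leans (fingers down and towards the cabinet) passes in front of it. Small cut-outs hang behind its right end.
- lock: Fixed aluminium lock block ahead of the cabinet's front. Origin: centre of the bore's mouth in its sloping top face; z out of that face along the bore, 35 degrees from vertical leaning to the robot's side; x up the slope; y as the cabinet's. Size: x -22 to 22, y -30 to 75, z -24 to 0 mm. Bore 15 x 16 mm, right through. The pin is free of the drawer's tongue when drawn 20 mm, of the block at 62 mm.
- notch (a point): Parking place: centre of the side notch at the sloping face, (0, 52, 0) mm in the lock's frame. The notch is a slot 16 mm wide along the lock's x, through the whole thickness, closed at lock y = 38 mm, open at the block's left end (y = 75 mm). The pin's shank goes in from the open side or from above, parallel to the bore; the collar rests on the face.
- pin: Loose steel pull pin, about 120 g. Origin: on its axis at the underside of the collar; z along the axis to the head. Shank 12 mm diameter, 62 mm long below the collar; collar 26 mm diameter, 5 mm thick; above it a flat grip tab, z = 5 to 45 mm, 10 mm thick along the pin's y, 20 mm wide along x. At the start it is in the bore, collar on the face, axes parallel to the lock's.
- handle (a point): Middle of the drawer's bar handle, on the bar's axis; moves with the drawer, axes parallel to the cabinet's. Steel bar 11 mm diameter along the cabinet's y, free for 47 mm either side of this point, 39 mm clear gap between bar and drawer front, 125 mm above the table. Closed fingers, tilted like the pin, can hook it from behind.
- drawer (a joint): How far the drawer is out, in m: 0 shut, growing as it slides to the cabinet's -x. It runs stiffly (2 to 4 N) and stays where it is left. Its hard stop lies somewhere between 0.08 and 0.12 m, to be found by feel (a force stop of about 12 N).
- saucer: Bystander: white paint saucer, 130 mm diameter, on the newspaper. Origin: centre of its underside.
- brush_cup: Bystander: white cup, 76 mm diameter, 90 mm high, holding three brushes that reach 200 mm height. Origin: centre of its underside.
- tape_roll: Bystander: roll of tape, 90 mm diameter, 24 mm high, lying on the newspaper. Origin: centre of its underside.

How it is judged:
On the way, in this order (a step that is already met when the one before it is completed fails the run):
1. the pin is drawn more than 50 mm out of its bore while the drawer is still shut (within 10 mm) (z of pin in the frame of lock above 0.05 m and value of joint drawer below 0.01 m), for 0.05 s.
2. the pin hangs parked in the side notch, collar on the sloping face, let go of, with the drawer still shut (within 10 mm) (x of pin in the frame of lock between -0.005 and 0.005 m and y of pin in the frame of lock between 0.042 and 0.07 m and z of pin in the frame of lock between -0.003 and 0.005 m and angle between the z axis of pin and the z axis of lock, either way round below 0.15 rad and linear speed of pin below 0.02 m/s and contact force between the fingers and pin below 0.1 N and value of joint drawer below 0.01 m), for 0.2 s.
3. the drawer is out against its stop (within 4 mm) (value of joint drawer above 0.096 m), for 0.1 s.
At the end, for the whole second after the job is handed in: The pin hangs at rest and released in the side notch (axis within 5 mm across the notch, its collar's underside centre 42 to 70 mm along the lock's y, within 5 mm of the sloping face, axis within 0.15 rad of the block's), and the drawer stands still within 4 mm of its outer stop (x of pin in the frame of lock between -0.005 and 0.005 m and y of pin in the frame of lock between 0.042 and 0.07 m and z of pin in the frame of lock between -0.003 and 0.005 m and angle between the z axis of pin and the z axis of lock, either way round below 0.15 rad and linear speed of pin below 0.02 m/s and contact force between the fingers and pin below 0.1 N and value of joint drawer above 0.096 m and velocity of joint drawer below 0.01 m/s); the robot touches nothing.
It fails at once if the pin is dropped (below 80 mm) (height (world z) of pin below 0.08 m).
It fails at once if the drawer is yanked or slammed (faster than 0.4 m/s) (velocity of joint drawer above 0.4 m/s or velocity of joint drawer below -0.4 m/s).
It fails at once if a bystander (saucer, brush cup, tape roll) is moved by more than 20 mm (distance of any of saucer, brush_cup, tape_roll from where it was at the start of the episode above 0.02 m).
It also fails if it takes over 56 s, if anything falls off the work surface, if the arm or the gripper's body presses on something with over 40 N, if the wrist force passes 120 N, or if a joint passes its speed limit or range.

ROBOT

A 6-joint arm with a two-finger parallel gripper is mounted at the origin on the work surface. World frame = base frame: x ahead of the robot, y to its left, z up, the work surface at z = 0. Lengths are in m, angles in rad, forces in N, time in s.
With the tool pointing down it reaches from about 0.3 to 0.775 m from the base axis. Payload 14.6 kg.
Tool frame: the origin (TCP) lies on the centre line of the jaws, within the pads' length; the fingertips stand 19 mm ahead of it and the grasp point (between the pads) is the TCP; y points along the fingers, x is the direction in which the jaws open and shut, and the axes are right-handed (so a half turn about y gives the same grasp; the last joint's range is limited). The gripper opens to 94 mm and grips with 3 to 60 N. Pads are 16 mm wide; open, the fingers measure 119 mm over their backs; the gripper's body (75 mm by 177 mm) begins 78 mm behind the grasp point.
Start: joints at [1.268, 0.3, 1.521, -0, 1.321, -0.067], TCP at [0.128, 0.535, 0.224] pointing down, gripper open.
Joint ranges: [-3.03, 3.03], [-0.79, 2.21], [0.23, 2.52], [-1.04, 4.18], [0, 3.07], [-2.55, 2.55]. Speed limits (rad/s): [2.22, 2.22, 2.57, 3.14, 3.14, 3.14].

INTERFACE

Orientations are given as [roll, pitch, yaw] about the fixed x, y, z axes, in that order (R = Rz(yaw) Ry(pitch) Rx(roll)).
In Python, from station import get_obs, cams, workorder gives the robot as it stands.
- The arm moves only by the shell command python3 -m handwheel 'ROWS' [FORCE]. ROWS is JSON, a list of rows, each an object of numbers: "fingers": the opening, from -1 (shut) to 1 (fully open); "x", "y", "z": the shift along the tool's x, y, z in m; "spin": the turn about the tool's y in degrees. In form: [{"fingers": .., "x": .., "y": .., "z": .., "spin": ..}, ...]. A call has exactly 10 rows; each row is the pose to reach, as a shift and turn from the pose commanded when the call began, along the tool's axes at that moment; what a row does not reach only later rows make up. A row lasts 1/10 s, in which the tool goes at most 50 mm and 8.59 degrees, less where a joint would pass 70% of its speed; a pose out of reach is approached as far as the arm can. A call with a gripper value outside its range is refused whole. The fingers move at their own pace and stop on an object; FORCE is the grip in N (left out, the last holds). Time passes only in rows, so rows that repeat a pose let the fingers close, or fill a call up. It gives the time, the measured TCP pose, the force and the opening at its end, in the units of the state.
- get_obs(): the state, without advancing time (a new reading comes with each control period).
- cams.camera(name): name is "scene" or "top"; returns (picture, depth): 400x640x3 uint8, red, green, blue; 400x640 float32, m along the optical axis (not along the pixel's ray), 0 where there is no reading.
- cams.get_calibration(name): a dict with "fx", "fy", "cx", "cy" (pixels), "dist" ([k1, k2, p1, p2, k3] as OpenCV has them; the pictures are not rectified), "view" (4x4, takes a point from world to camera coordinates). Camera axes: x right, y down, z forward; pixel columns grow to the right and rows downward; lengths in m; the calibration is good to about 2 mm. A picture is of the moment at which its call begins. get_calibration takes no time and is no camera call.
- workorder.hand_in(): hands the job in, once; it reports no verdict.
The state is a dict: "time_s": time; "qpos": joint angles; "joint_vel": joint speeds; "tau": joint torques, N m; "ee_pos": TCP position; "eef_rot": TCP orientation; "force": force on the tool from outside, world axes, zero at the start; "moment": the same for the moment, N m; "grip_width": finger opening in m.
Only numpy, scipy, OpenCV 4.12 (cv2) and the standard library are available. Lean on these libraries where they do the work, as an engineer would, in place of code of your own. Each camera call takes 0.05 s, during which the arm holds its last target. There are 200 camera calls.

## Working session

There is one attempt and no reset: what is moved stays moved. The work goes in short steps, Python scripts to look and compute and a shell command to move; the robot and the scene stay as the last step left them, time stands still between calls to the robot, and variables do not carry over. Pictures are saved under pics/ and viewed, about 8 in all and at most 12, crops included, and the job is handed in when it is done.

```bash
ls; mkdir -p pics
cat > h.py <<'E'
import numpy as np, cv2
from scipy.spatial.transform import Rotation as R
from station import get_obs, cams, workorder
E
python3 - <<'E'
from h import *
o=get_obs(); print({k:np.round(v,4).tolist() for k,v in o.items()})
print(R.from_euler('xyz',o['eef_rot']).as_matrix().round(3))
for n in ('scene','top'):
    p,d=cams.camera(n); c=cams.get_calibration(n); print(n,c)
    cv2.imwrite(f'pics/{n}0.png',p[...,::-1]); np.savez(f'pics/{n}0.npz',p=p,d=d)
E
```

```text
pics
{'time_s': 0.0, 'qpos': [1.2684, 0.3005, 1.5216, 0.0, 1.3207, -0.0666], 'joint_vel': [0.0012, 0.0011, -0.001, -0.001, -0.0004, -0.0015], 'tau': [-0.0013, -53.1779, -35.2748, 0.0707, 0.0243, -0.0001], 'ee_pos': [0.1284, 0.5346, 0.2239], 'eef_rot': [-1.5707, 0.0011, 1.335], 'force': [0.4663, 0.0414, 0.3343], 'moment': [0.0216, -0.0143, 0.0247], 'grip_width': 0.0938}
[[ 0.234 -0.    -0.972]
 [ 0.972 -0.001  0.234]
 [-0.001 -1.     0.   ]]
scene {'fx': 437.8437489542514, 'fy': 437.8437489542514, 'cx': 328.05885827791616, 'cy': 197.78128542719676, 'dist': array([-0.01030437,  0.        ,  0.        ,  0.        ,  0.        ]), 'view': array([[ 3.47891617e-01,  9.37534508e-01,  6.84298841e-04,
        -1.48717629e-01],
       [ 7.93155624e-01, -2.93927518e-01, -5.33395510e-01,
        -3.41838659e-01],
       [-4.99875563e-01,  1.86106582e-01, -8.45865688e-01,
         1.75106542e+00],
       [ 0.00000000e+00,  0.00000000e+00,  0.00000000e+00,
         1.00000000e+00]])}
top {'fx': 446.8832618704863, 'fy': 446.8832618704863, 'cx': 326.2262805138711, 'cy': 199.9452302676289, 'dist': array([-0.10041136,  0.        ,  0.        ,  0.        ,  0.        ]), 'view': array([[-0.00944952, -0.99985878, -0.01389705, -0.01499999],
       [-0.98910735,  0.01138766, -0.14675481,  0.56431445],
       [ 0.14689234,  0.01235891, -0.98907527,  1.51465187],
       [ 0.        ,  0.        ,  0.        ,  1.        ]])}
```

View pics/scene0.png

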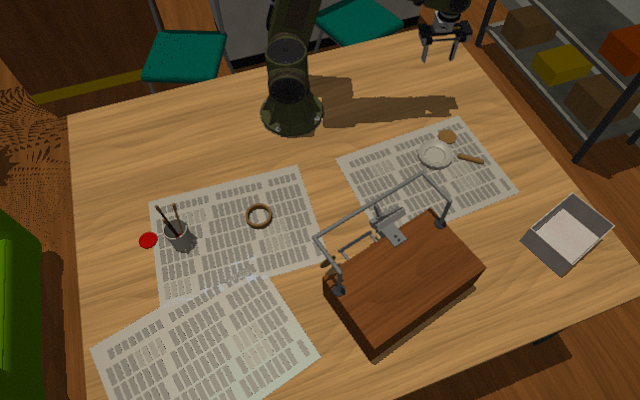

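View pics/top0.png

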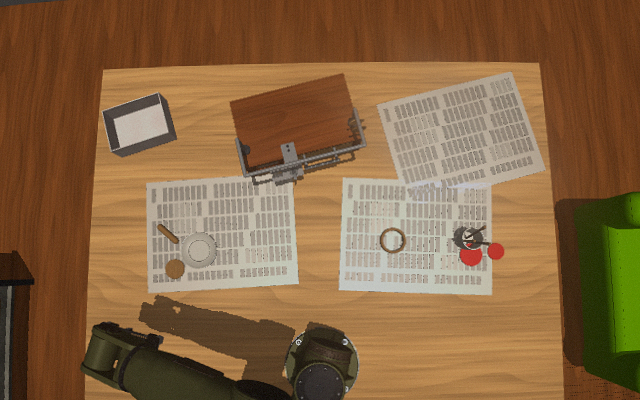

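```bash
cat >> h.py <<'E'
def cloud(n,d):
    c=cams.get_calibration(n); K=np.array([[c['fx'],0,c['cx']],[0,c['fy'],c['cy']],[0,0,1]])
    v,u=np.mgrid[:400,:640]; q=cv2.undistortPoints(np.stack([u,v],-1).reshape(-1,1,2).astype(float),K,c['dist']).reshape(400,640,2)
    P=np.dstack([q*d[...,None],d]); V=c['view']
    return (P-V[:3,3])@V[:3,:3]
def proj(n,X):
    c=cams.get_calibration(n); K=np.array([[c['fx'],0,c['cx']],[0,c['fy'],c['cy']],[0,0,1]]); V=c['view']
    return cv2.projectPoints(np.atleast_2d(X).astype(float),cv2.Rodrigues(V[:3,:3])[0],V[:3,3],K,c['dist'])[0].reshape(-1,2)
def crop(n,p,u0,v0,u1,v1,s,f):
    cv2.imwrite(f,cv2.resize(p[v0:v1,u0:u1,::-1],None,fx=s,fy=s,interpolation=cv2.INTER_CUBIC))
E
python3 - <<'E'
from h import *
ims=[]
for n,b in (('scene',(310,165,460,305)),('top',(225,70,375,195))):
    z=np.load(f'pics/{n}0.npz'); p,d=z['p'],z['d']; X=cloud(n,d)
    hsv=cv2.cvtColor(p,cv2.COLOR_RGB2HSV)
    m=(abs(X[...,2]-.15)<.008)&(d>0)&(X[...,0]>.4)&(hsv[...,1]>100)
    k,l,s,_=cv2.connectedComponentsWithStats(m.astype(np.uint8)); i=1+s[1:,4].argmax(); m=l==i
    r=cv2.minAreaRect((X[m][:,:2]*1000).astype(np.float32)); print(n,m.sum(),'z',np.median(X[m][:,2]),r,cv2.boxPoints(r).round(0).tolist())
    crop(n,p,*b,4,f'pics/{n}c.png')
    u0,v0,u1,v1=b; ims.append(cv2.resize(p[v0:v1,u0:u1,::-1],(400,400*(v1-v0)//(u1-u0)),interpolation=cv2.INTER_CUBIC))
h=max(i.shape[0] for i in ims)
cv2.imwrite('pics/both.png',np.hstack([cv2.copyMakeBorder(i,0,h-i.shape[0],0,0,0) for i in ims]))
E
```

```text
scene 10662 z 0.15071966223204977 ((822.7424926757812, 82.28727722167969), (240.04757690429688, 401.3965759277344), 13.989899635314941) [[658.0, 248.0], [755.0, -141.0], [988.0, -83.0], [891.0, 306.0]]
top 7756 z 0.1503290384106834 ((821.0594482421875, 82.0772705078125), (246.47537231445312, 402.5408020019531), 13.718450546264648) [[654.0, 248.0], [749.0, -143.0], [989.0, -84.0], [893.0, 307.0]]
```

View pics/both.png

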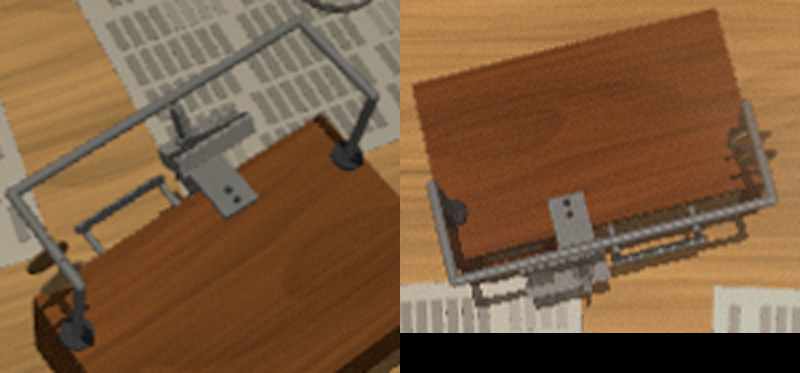

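```bash
cat >> h.py <<'E'
C0=np.array([.7055,.053,0]); a=np.radians(13.9)
RC=R.from_euler('z',a).as_matrix()           # cabinet axes as columns
RL=RC@R.from_euler('y',-np.radians(35)).as_matrix()  # lock axes: z leans to the robot
E
python3 - <<'E'
from h import *
print(RL.round(3))
allp=[]
for n in ('scene','top'):
    z=np.load(f'pics/{n}0.npz'); X=cloud(n,z['d']); 
    Q=(X-C0)@RC; m=(z['d']>0)&(Q[...,0]<-.005)&(Q[...,0]>-.15)&(abs(Q[...,1])<.2)&(Q[...,2]>.06)
    q=Q[m]; L=(X[m]-C0)@RL
    print(n,len(q))
    h,e=np.histogram(L[:,2],np.arange(.08,.3,.004)); print('Lz',[(round(float(b),3),int(k)) for k,b in zip(h,e) if k>3])
    h,e=np.histogram(q[:,2],np.arange(.06,.3,.008)); print('Cz',[(round(float(b),3),int(k)) for k,b in zip(h,e) if k>3])
    np.save(f'pics/{n}L.npy',np.hstack([q,L,z['p'][m]]))
    out=np.full((400,640,3),0,np.uint8); 
    np.set_printoptions(suppress=True)
E
```

```text
[[ 0.795 -0.24  -0.557]
 [ 0.197  0.971 -0.138]
 [ 0.574  0.     0.819]]
scene 1567
Lz [(0.104, 5), (0.108, 20), (0.112, 24), (0.116, 13), (0.12, 23), (0.124, 29), (0.128, 73), (0.132, 90), (0.136, 46), (0.14, 46), (0.144, 42), (0.148, 50), (0.152, 51), (0.156, 106), (0.16, 151), (0.164, 23), (0.168, 4), (0.172, 10), (0.176, 5), (0.18, 7), (0.184, 5), (0.188, 10), (0.192, 5), (0.196, 8), (0.2, 6), (0.204, 13), (0.232, 10), (0.236, 15), (0.24, 24), (0.244, 19), (0.248, 20), (0.252, 44), (0.256, 148), (0.26, 221), (0.264, 193), (0.268, 7)]
Cz [(0.116, 23), (0.124, 168), (0.132, 44), (0.14, 14), (0.148, 130), (0.156, 195), (0.164, 185), (0.172, 54), (0.18, 14), (0.188, 21), (0.196, 15), (0.268, 9), (0.276, 461), (0.284, 232)]
top 1163
Lz [(0.108, 4), (0.112, 4), (0.116, 7), (0.12, 11), (0.124, 20), (0.128, 56), (0.132, 65), (0.136, 32), (0.14, 11), (0.148, 6), (0.152, 26), (0.156, 101), (0.16, 133), (0.164, 34), (0.168, 10), (0.2, 4), (0.204, 10), (0.208, 5), (0.232, 13), (0.236, 15), (0.24, 16), (0.244, 16), (0.248, 17), (0.252, 22), (0.256, 53), (0.26, 165), (0.264, 224), (0.268, 63)]
Cz [(0.116, 14), (0.124, 98), (0.132, 46), (0.14, 19), (0.148, 117), (0.156, 122), (0.164, 93), (0.172, 18), (0.18, 5), (0.188, 11), (0.196, 12), (0.268, 13), (0.276, 404), (0.284, 190)]
```

Run:
```python
from h import *
np.set_printoptions(suppress=True,precision=1,linewidth=150)
for n in ('scene','top'):
    A=np.load(f'pics/{n}L.npy'); L=A[:,3:6]*1000; q=A[:,:3]*1000
    f=(abs(L[:,2]-160)<5)&(q[:,0]<-10); f&= abs(L[:,0]-np.median(L[f,0]))<35
    print(n,'face z',np.median(L[f,2]), 'x pct',np.percentile(L[f,0],[0,2,10,50,90,98,100]),'y',np.percentile(L[f,1],[0,2,10,50,90,98,100]))
    # plane fit residual tilt
    B=np.c_[L[f][:,:2]-L[f][:,:2].mean(0),np.ones(f.sum())]; print('tilt',1000*np.linalg.lstsq(B,L[f,2],rcond=None)[0])
    for lo,hi in ((167,192),(192,212)):
        g=(L[:,2]>lo)&(L[:,2]<hi)&(q[:,2]<230); print('tab',lo,g.sum(),L[g].min(0),L[g].mean(0),L[g].max(0))
    g=(q[:,2]>260); print('rail',q[g].min(0),np.median(q[g],0),q[g].max(0))
    g=(q[:,2]>115)&(q[:,2]<137)&(q[:,1]<0)&(L[:,2]<150); print('handle',g.sum(),q[g].min(0),np.median(q[g],0),q[g].max(0))
    print('y hist handle',np.histogram(q[g,1],np.arange(-140,10,10)))
    g=g&(q[:,0]<-30);print('bar',np.median(q[g],0),q[g].min(0),q[g].max(0))
```

```text
scene face z 160.261033983683 x pct [29.8 30.8 35.6 60.  73.3 75.8 77.7] y [ 15.5  16.7  22.2  69.1 109.7 118.1 121.1]
tilt [   -38.6     -5.6 160109.6]
tab 167 47 [ 39.1  34.1 167.2] [ 54.3  44.5 179.2] [ 63.9  54.3 192. ]
tab 192 32 [ 37.7  40.5 194.6] [ 52.8  45.1 201.7] [ 62.4  51.3 207.3]
rail [ -61.4 -189.8  274.3] [-51.5 -18.6 283.1] [ -5.  190.9 290.7]
handle 178 [ -48.7 -112.   122.1] [-40.2 -66.4 129.6] [ -6.6  -0.  136. ]
y hist handle (array([ 0,  0,  3, 39, 19, 10, 15, 11, 10, 11, 11, 12, 12, 25]), array([-140, -130, -120, -110, -100,  -90,  -80,  -70,  -60,  -50,  -40,  -30,  -20,  -10,    0]))
bar [-41.6 -57.5 129.7] [ -48.7 -112.   122.1] [-30.9  -0.  136. ]
top face z 160.53895086170405 x pct [29.6 30.1 32.4 49.3 66.3 69.  71.2] y [ 13.6  15.3  21.4  62.9 103.4 115.9 118.6]
tilt [    16.2     -5.1 160507.9]
tab 167 20 [ 41.1  14.1 167.2] [ 55.5  41.3 175.6] [ 70.6  55.  191.1]
tab 192 22 [ 40.1  38.4 197.3] [ 50.8  43.2 205. ] [ 59.6  48.4 210. ]
rail [ -64.7 -192.   271.8] [-56.2  -3.  282.6] [ -5.1 191.  291.4]
handle 137 [ -50.1 -111.8  119.5] [-43.2 -58.7 129.8] [ -5.1  -0.  137. ]
y hist handle (array([ 0,  0,  3, 26, 10,  9,  9, 10,  9, 10,  9, 11,  9, 22]), array([-140, -130, -120, -110, -100,  -90,  -80,  -70,  -60,  -50,  -40,  -30,  -20,  -10,    0]))
bar [-44.2 -55.9 130.2] [ -50.1 -111.8  119.5] [-30.4  -0.6 137. ]
```

```bash
python3 -m handwheel; python3 -m handwheel '[{"spin":8},{"spin":8},{"spin":8},{"spin":8},{"spin":8},{"spin":8},{"spin":8},{"spin":8},{"spin":8},{"spin":8}]'
python3 - <<'E'
from h import *
o=get_obs(); print(o['qpos'].__repr__(),o['time_s']); print(R.from_euler('xyz',o['eef_rot']).as_matrix().round(3))
E
```

```text
array([ 1.26837438e+00,  3.00410407e-01,  1.52149801e+00, -2.92830493e-05,
        1.32066212e+00, -6.66246723e-02]) 0.1
[[ 0.234 -0.    -0.972]
 [ 0.972 -0.001  0.234]
 [-0.001 -1.     0.   ]]invalid input
validation failed for argument at $[0]...
```

```bash
python3 -m handwheel '[{"fingers":1,"x":0,"y":0,"z":0,"spin":8},{"fingers":1,"x":0,"y":0,"z":0,"spin":8},{"fingers":1,"x":0,"y":0,"z":0,"spin":8},{"fingers":1,"x":0,"y":0,"z":0,"spin":8},{"fingers":1,"x":0,"y":0,"z":0,"spin":8},{"fingers":1,"x":0,"y":0,"z":0,"spin":8},{"fingers":1,"x":0,"y":0,"z":0,"spin":8},{"fingers":1,"x":0,"y":0,"z":0,"spin":8},{"fingers":1,"x":0,"y":0,"z":0,"spin":8},{"fingers":1,"x":0,"y":0,"z":0,"spin":8}]'
python3 - <<'E'
from h import *
o=get_obs(); print(o['qpos'].__repr__(),o['time_s']); print(R.from_euler('xyz',o['eef_rot']).as_matrix().round(3))
E
```

```text
time_s: 1.1
ee_pos: [0.1285, 0.5348, 0.2244]
eef_rot: [-1.571, 0.0, 1.195]
force: [0.1, -0.4, -0.3]
grip_width: 0.094
array([1.26840145e+00, 2.99910987e-01, 1.52098521e+00, 1.47871276e-05,
       1.32073934e+00, 7.29613222e-02]) 1.1
[[ 0.367 -0.    -0.93 ]
 [ 0.93  -0.     0.367]
 [-0.    -1.     0.   ]]
```

```bash
python3 -m handwheel '[{"fingers":1,"x":0.05,"y":-0.03,"z":0,"spin":0},{"fingers":1,"x":0.10,"y":-0.06,"z":0,"spin":0},{"fingers":1,"x":0.15,"y":-0.08,"z":0,"spin":0},{"fingers":1,"x":0.20,"y":-0.1,"z":0,"spin":0},{"fingers":1,"x":0.25,"y":-0.1,"z":0,"spin":0},{"fingers":1,"x":0.30,"y":-0.1,"z":0,"spin":0},{"fingers":1,"x":0.35,"y":-0.1,"z":0,"spin":0},{"fingers":1,"x":0.40,"y":-0.1,"z":0,"spin":0},{"fingers":1,"x":0.4,"y":-0.1,"z":0,"spin":0},{"fingers":1,"x":0.4,"y":-0.1,"z":0,"spin":0}]'
python3 - <<'E'
from h import *
o=get_obs(); print(o['qpos'].__repr__(),o['time_s']); print(R.from_euler('xyz',o['eef_rot']).as_matrix().round(3))
E
```

```text
time_s: 2.1
ee_pos: [0.2331, 0.7773, 0.2844]
eef_rot: [-1.568, -0.033, 1.195]
force: [0.4, -0.3, 0.9]
grip_width: 0.0941
array([1.23392807e+00, 1.02887694e+00, 2.35651410e-01, 1.48779931e-03,
       1.84432459e+00, 3.90849209e-02]) 2.1
[[ 0.367  0.009 -0.93 ]
 [ 0.93   0.031  0.367]
 [ 0.033 -0.999  0.003]]
```

```bash
python3 -m handwheel '[{"fingers":1,"x":0.05,"y":0,"z":0,"spin":0},{"fingers":1,"x":0.10,"y":0,"z":0,"spin":0},{"fingers":1,"x":0.15,"y":0,"z":0,"spin":0},{"fingers":1,"x":0.20,"y":0,"z":0,"spin":0},{"fingers":1,"x":0.20,"y":0,"z":0,"spin":0},{"fingers":1,"x":0.2,"y":0,"z":0,"spin":0},{"fingers":1,"x":0.2,"y":0,"z":0,"spin":0},{"fingers":1,"x":0.2,"y":0,"z":0,"spin":0},{"fingers":1,"x":0.2,"y":0,"z":0,"spin":0},{"fingers":1,"x":0.2,"y":0,"z":0,"spin":0}]'
python3 - <<'E'
from h import *
o=get_obs(); print(o['qpos'].__repr__(),o['time_s']); print(R.from_euler('xyz',o['eef_rot']).as_matrix().round(3))
E
python3 -m handwheel '[{"fingers":1,"x":-0.03,"y":0,"z":0,"spin":0},{"fingers":1,"x":-0.06,"y":0,"z":0,"spin":0},{"fingers":1,"x":-0.1,"y":0,"z":0,"spin":0},{"fingers":1,"x":-0.1,"y":0,"z":0,"spin":0},{"fingers":1,"x":-0.1,"y":0,"z":0,"spin":0},{"fingers":1,"x":-0.1,"y":0,"z":0,"spin":0},{"fingers":1,"x":-0.1,"y":0,"z":0,"spin":0},{"fingers":1,"x":-0.1,"y":0,"z":0,"spin":0},{"fingers":1,"x":-0.1,"y":0,"z":0,"spin":0},{"fingers":1,"x":-0.1,"y":0,"z":0,"spin":0}]'
python3 - <<'E'
from h import *
o=get_obs(); print(o['qpos'].__repr__(),o['time_s']); print(R.from_euler('xyz',o['eef_rot']).as_matrix().round(3))
E
```

```text
time_s: 3.1
ee_pos: [0.253, 0.7978, 0.2373]
eef_rot: [-1.566, -0.066, 1.195]
force: [0.2, -0.8, 0.2]
grip_width: 0.0939
array([1.21888373, 1.08752473, 0.23549025, 0.00355031, 1.75219797,
       0.02424475]) 3.1
[[ 0.366  0.02  -0.93 ]
 [ 0.928  0.063  0.366]
 [ 0.066 -0.998  0.005]]
time_s: 4.1
ee_pos: [0.2166, 0.7053, 0.2302]
eef_rot: [-1.566, -0.066, 1.195]
force: [-0.4, -0.1, -0.8]
grip_width: 0.094
array([1.22205751, 0.70619365, 0.91325913, 0.00326716, 1.45617225,
       0.02650472]) 4.1
[[ 0.366  0.019 -0.93 ]
 [ 0.928  0.063  0.367]
 [ 0.066 -0.998  0.005]]
```

```bash
cat > st.py <<'E'
from h import *
o=get_obs(); M=R.from_euler('xyz',o['eef_rot']).as_matrix(); p=np.array(o['ee_pos'])
O=C0+RL@np.array([.051,.045,.1605])
print('q',np.round(o['qpos'],3),'t',o['time_s'],'p',p.round(4)); print(M.round(4))
print('TCP in lock mm',((p-O)@RL*1000).round(1),'tool axes in lock\n',(RL.T@M).round(3))
G=np.c_[RL[:,1],-RL[:,2],-RL[:,0]]
print('rotvec to goal, lock axes deg',np.degrees(RL.T@R.from_matrix(G@M.T).as_rotvec()).round(2),'F',np.round(o['force'],1),'grip',o['grip_width'])
import sys
if len(sys.argv)>1:
    f,*v=sys.argv[1:]; v=np.array(v,float)/1000
    d={'w':v-p,'l':O+RL@v-p,'dw':v,'dl':RL@v}[f]; print('tool shift mm',(M.T@d*1000).round(1))
E
python3 -m handwheel '[{"fingers":1,"x":-0.393,"y":-0.22,"z":-0.589,"spin":-35},{"fingers":1,"x":-0.393,"y":-0.22,"z":-0.589,"spin":-35},{"fingers":1,"x":-0.393,"y":-0.22,"z":-0.589,"spin":-35},{"fingers":1,"x":-0.393,"y":-0.22,"z":-0.589,"spin":-35},{"fingers":1,"x":-0.393,"y":-0.22,"z":-0.589,"spin":-35},{"fingers":1,"x":-0.393,"y":-0.22,"z":-0.589,"spin":-35},{"fingers":1,"x":-0.393,"y":-0.22,"z":-0.589,"spin":-35},{"fingers":1,"x":-0.393,"y":-0.22,"z":-0.589,"spin":-35},{"fingers":1,"x":-0.393,"y":-0.22,"z":-0.589,"spin":-35},{"fingers":1,"x":-0.393,"y":-0.22,"z":-0.589,"spin":-35}]'; python3 st.py w 660 110 420
```

```text
time_s: 5.1
ee_pos: [0.4869, 0.3025, 0.3599]
eef_rot: [-1.605, -0.057, 1.807]
force: [0.5, 0.1, -0.1]
grip_width: 0.0942
q [ 0.471  0.263  1.26   0.048  1.571 -1.334] t 5.1 p [0.4869 0.3025 0.3599]
[[-0.234   0.0201 -0.972 ]
 [ 0.9706  0.0636 -0.2323]
 [ 0.0571 -0.9978 -0.0344]]
TCP in lock mm [ 30.7 249.7 221.7] tool axes in lock
 [[ 0.038 -0.544 -0.838]
 [ 0.998  0.057  0.008]
 [ 0.043 -0.837  0.545]]
rotvec to goal, lock axes deg [ -3.04 -33.01   1.38] F [ 0.5  0.1 -0.1] grip 0.09418031007966161
tool shift mm [-223.9  -68.7 -125.6]
```

```bash
python3 -m handwheel '[{"fingers":1,"x":-0.224,"y":-0.069,"z":-0.126,"spin":0},{"fingers":1,"x":-0.224,"y":-0.069,"z":-0.126,"spin":0},{"fingers":1,"x":-0.224,"y":-0.069,"z":-0.126,"spin":0},{"fingers":1,"x":-0.224,"y":-0.069,"z":-0.126,"spin":0},{"fingers":1,"x":-0.224,"y":-0.069,"z":-0.126,"spin":0},{"fingers":1,"x":-0.224,"y":-0.069,"z":-0.126,"spin":0},{"fingers":1,"x":-0.42,"y":-0.01,"z":-2.1,"spin":0},{"fingers":1,"x":-0.42,"y":-0.01,"z":-2.1,"spin":0},{"fingers":1,"x":-0.42,"y":-0.01,"z":-2.1,"spin":0},{"fingers":1,"x":-0.42,"y":-0.01,"z":-2.1,"spin":0}]'; python3 st.py w 660 110 420
```

```text
time_s: 6.1
ee_pos: [0.7596, 0.1249, 0.3772]
eef_rot: [-1.614, -0.058, 1.806]
force: [0.9, 0.0, -1.7]
grip_width: 0.0939
q [ 0.095  0.907  0.242  0.068  1.956 -1.683] t 6.1 p [0.7596 0.1249 0.3772]
[[-0.2326  0.0287 -0.9721]
 [ 0.9709  0.0662 -0.2304]
 [ 0.0577 -0.9974 -0.0433]]
TCP in lock mm [222.5  11.8 108.4] tool axes in lock
 [[ 0.039 -0.536 -0.843]
 [ 0.998  0.057  0.01 ]
 [ 0.043 -0.842  0.538]]
rotvec to goal, lock axes deg [ -3.04 -32.49   1.49] F [ 0.9  0.  -1.7] grip 0.09389947507153217
tool shift mm [ 11.2 -46.6  98.4]
```

```bash
python3 -m handwheel '[{"fingers":1,"x":-0.19,"y":-0.8,"z":-2,"spin":0},{"fingers":1,"x":-0.19,"y":-0.8,"z":-2,"spin":0},{"fingers":1,"x":-0.19,"y":-0.8,"z":-2,"spin":0},{"fingers":1,"x":-0.19,"y":-0.8,"z":-2,"spin":0},{"fingers":1,"x":-0.19,"y":-0.8,"z":-2,"spin":0},{"fingers":1,"x":-0.19,"y":-0.8,"z":-2,"spin":0},{"fingers":1,"x":-0.19,"y":-0.8,"z":-2,"spin":0},{"fingers":1,"x":-0.19,"y":-0.8,"z":-2,"spin":0},{"fingers":1,"x":-0.19,"y":-0.8,"z":-2,"spin":0},{"fingers":1,"x":-0.19,"y":-0.8,"z":-2,"spin":0}]'; python3 st.py w 660 110 420
```

```text
time_s: 7.1
ee_pos: [0.7788, 0.1185, 0.368]
eef_rot: [-1.663, -0.053, 1.807]
force: [-0.0, 0.4, -0.5]
grip_width: 0.0942
q [ 0.083  0.924  0.235  0.07   1.898 -1.696] t 7.1 p [0.7788 0.1185 0.368 ]
[[-0.2336  0.0771 -0.9693]
 [ 0.9709  0.0728 -0.2282]
 [ 0.053  -0.9944 -0.0919]]
TCP in lock mm [231.2   0.9  91.1] tool axes in lock
 [[ 0.036 -0.495 -0.868]
 [ 0.999  0.052  0.011]
 [ 0.04  -0.868  0.496]]
rotvec to goal, lock axes deg [ -2.76 -29.7    1.41] F [-0.   0.4 -0.5] grip 0.09424091614812448
tool shift mm [ 22.3 -61.5 112.3]
```

```bash
python3 -m handwheel '[{"fingers":1,"x":-0.19,"y":-1,"z":-2,"spin":0},{"fingers":1,"x":-0.19,"y":-1,"z":-2,"spin":0},{"fingers":1,"x":-0.19,"y":-1,"z":-2,"spin":0},{"fingers":1,"x":-0.19,"y":-1,"z":-2,"spin":0},{"fingers":1,"x":-0.19,"y":-1,"z":-2,"spin":0},{"fingers":1,"x":-0.19,"y":-1,"z":-2,"spin":0},{"fingers":1,"x":-0.19,"y":-1,"z":-2,"spin":0},{"fingers":1,"x":-0.19,"y":-1,"z":-2,"spin":0},{"fingers":1,"x":-0.19,"y":-1,"z":-2,"spin":0},{"fingers":1,"x":-0.19,"y":-1,"z":-2,"spin":0}]'; python3 st.py 
python3 -m handwheel '[{"fingers":1,"x":-0.19,"y":-0.2,"z":-2,"spin":0},{"fingers":1,"x":-0.19,"y":-0.2,"z":-2,"spin":0},{"fingers":1,"x":-0.19,"y":-0.2,"z":-2,"spin":0},{"fingers":1,"x":-0.19,"y":-0.2,"z":-2,"spin":0},{"fingers":1,"x":-0.19,"y":-0.2,"z":-2,"spin":0},{"fingers":1,"x":-0.19,"y":-0.2,"z":-2,"spin":0},{"fingers":1,"x":-0.19,"y":-0.2,"z":-2,"spin":0},{"fingers":1,"x":-0.19,"y":-0.2,"z":-2,"spin":0},{"fingers":1,"x":-0.19,"y":-0.2,"z":-2,"spin":0},{"fingers":1,"x":-0.19,"y":-0.2,"z":-2,"spin":0}]'; python3 st.py
```

```text
time_s: 8.1
ee_pos: [0.7757, 0.1102, 0.3914]
eef_rot: [-1.695, -0.05, 1.807]
force: [0.4, -0.0, 0.2]
grip_width: 0.094
q [ 0.072  0.894  0.236  0.073  1.896 -1.704] t 8.1 p [0.7757 0.1102 0.3914]
[[-0.2334  0.1089 -0.9663]
 [ 0.9711  0.0776 -0.2258]
 [ 0.0504 -0.991  -0.1238]]
TCP in lock mm [240.6  -6.4 113.2] tool axes in lock
 [[ 0.034 -0.467 -0.884]
 [ 0.999  0.049  0.013]
 [ 0.037 -0.883  0.468]]
rotvec to goal, lock axes deg [ -2.58 -27.86   1.41] F [ 0.4 -0.   0.2] grip 0.09404874366657438
time_s: 9.1
ee_pos: [0.8256, 0.1188, 0.3058]
eef_rot: [-1.729, -0.047, 1.806]
force: [0.4, -0.1, 0.6]
grip_width: 0.0939
q [ 0.078  1.006  0.236  0.072  1.751 -1.707] t 9.1 p [0.8256 0.1188 0.3058]
[[-0.233   0.1419 -0.9621]
 [ 0.9713  0.0822 -0.2231]
 [ 0.0475 -0.9865 -0.157 ]]
TCP in lock mm [232.8 -10.   14.1] tool axes in lock
 [[ 0.033 -0.437 -0.899]
 [ 0.999  0.046  0.015]
 [ 0.035 -0.898  0.438]]
rotvec to goal, lock axes deg [ -2.39 -25.94   1.41] F [ 0.4 -0.1  0.6] grip 0.09386235904533569
```

```bash
python3 -m handwheel '[{"fingers":1,"x":-0.19,"y":-0.5,"z":-2,"spin":0},{"fingers":1,"x":-0.19,"y":-0.5,"z":-2,"spin":0},{"fingers":1,"x":-0.19,"y":-0.5,"z":-2,"spin":0},{"fingers":1,"x":-0.19,"y":-0.5,"z":-2,"spin":0},{"fingers":1,"x":-0.19,"y":-0.5,"z":-2,"spin":0},{"fingers":1,"x":-0.19,"y":-0.5,"z":-2,"spin":0},{"fingers":1,"x":-0.19,"y":-0.5,"z":-2,"spin":0},{"fingers":1,"x":-0.19,"y":-0.5,"z":-2,"spin":0},{"fingers":1,"x":-0.19,"y":-0.5,"z":-2,"spin":0},{"fingers":1,"x":-0.19,"y":-0.5,"z":-2,"spin":0}]'; python3 st.py
```

```text
time_s: 10.1
ee_pos: [0.8337, 0.1174, 0.3085]
eef_rot: [-1.763, -0.044, 1.806]
force: [-0.0, -1.5, -0.3]
grip_width: 0.094
q [ 0.074  1.005  0.236  0.074  1.718 -1.709] t 10.1 p [0.8337 0.1174 0.3085]
[[-0.2325  0.1752 -0.9567]
 [ 0.9716  0.0868 -0.2202]
 [ 0.0445 -0.9807 -0.1904]]
TCP in lock mm [240.6 -13.3  12. ] tool axes in lock
 [[ 0.032 -0.406 -0.913]
 [ 0.999  0.042  0.016]
 [ 0.032 -0.913  0.407]]
rotvec to goal, lock axes deg [ -2.19 -24.     1.41] F [-0.  -1.5 -0.3] grip 0.09402684263321374
```

```bash
python3 -m handwheel '[{"fingers":1,"x":-0.17,"y":-0.42,"z":-2,"spin":0},{"fingers":1,"x":-0.17,"y":-0.42,"z":-2,"spin":0},{"fingers":1,"x":-0.17,"y":-0.42,"z":-2,"spin":0},{"fingers":1,"x":-0.17,"y":-0.42,"z":-2,"spin":0},{"fingers":1,"x":-0.17,"y":-0.42,"z":-2,"spin":0},{"fingers":1,"x":-0.17,"y":-0.42,"z":-2,"spin":0},{"fingers":1,"x":-0.17,"y":-0.42,"z":-2,"spin":0},{"fingers":1,"x":-0.17,"y":-0.42,"z":-2,"spin":0},{"fingers":1,"x":-0.17,"y":-0.42,"z":-2,"spin":0},{"fingers":1,"x":-0.17,"y":-0.42,"z":-2,"spin":0}]' | head -3
python3 -m handwheel '[{"fingers":1,"x":-0.17,"y":-0.35,"z":-2,"spin":0},{"fingers":1,"x":-0.17,"y":-0.35,"z":-2,"spin":0},{"fingers":1,"x":-0.17,"y":-0.35,"z":-2,"spin":0},{"fingers":1,"x":-0.17,"y":-0.35,"z":-2,"spin":0},{"fingers":1,"x":-0.17,"y":-0.35,"z":-2,"spin":0},{"fingers":1,"x":-0.17,"y":-0.35,"z":-2,"spin":0},{"fingers":1,"x":-0.17,"y":-0.35,"z":-2,"spin":0},{"fingers":1,"x":-0.17,"y":-0.35,"z":-2,"spin":0},{"fingers":1,"x":-0.17,"y":-0.35,"z":-2,"spin":0},{"fingers":1,"x":-0.17,"y":-0.35,"z":-2,"spin":0}]' | head -3
python3 -m handwheel '[{"fingers":1,"x":-0.17,"y":-0.28,"z":-2,"spin":0},{"fingers":1,"x":-0.17,"y":-0.28,"z":-2,"spin":0},{"fingers":1,"x":-0.17,"y":-0.28,"z":-2,"spin":0},{"fingers":1,"x":-0.17,"y":-0.28,"z":-2,"spin":0},{"fingers":1,"x":-0.17,"y":-0.28,"z":-2,"spin":0},{"fingers":1,"x":-0.17,"y":-0.28,"z":-2,"spin":0},{"fingers":1,"x":-0.17,"y":-0.28,"z":-2,"spin":0},{"fingers":1,"x":-0.17,"y":-0.28,"z":-2,"spin":0},{"fingers":1,"x":-0.17,"y":-0.28,"z":-2,"spin":0},{"fingers":1,"x":-0.17,"y":-0.28,"z":-2,"spin":0}]' | head -3
python3 st.py
```

```text
time_s: 11.1
ee_pos: [0.8421, 0.1204, 0.3098]
eef_rot: [-1.797, -0.042, 1.805]
time_s: 12.1
ee_pos: [0.8505, 0.1226, 0.3115]
eef_rot: [-1.831, -0.039, 1.804]
time_s: 13.1
ee_pos: [0.8588, 0.1244, 0.3138]
eef_rot: [-1.866, -0.036, 1.803]
q [ 0.079  1.006  0.236  0.078  1.613 -1.705] t 13.1 p [0.8588 0.1244 0.3138]
[[-0.2305  0.2751 -0.9334]
 [ 0.9724  0.1003 -0.2105]
 [ 0.0357 -0.9562 -0.2907]]
TCP in lock mm [264.9 -12.6   1.3] tool axes in lock
 [[ 0.029 -0.31  -0.95 ]
 [ 0.999  0.031  0.02 ]
 [ 0.024 -0.95   0.311]]
rotvec to goal, lock axes deg [ -1.6  -18.08   1.41] F [-0.4  0.3 -0.2] grip 0.09399742276148752
```

```bash
python3 -m handwheel '[{"fingers":1,"x":-0.17,"y":-0.2,"z":-2,"spin":0},{"fingers":1,"x":-0.17,"y":-0.2,"z":-2,"spin":0},{"fingers":1,"x":-0.17,"y":-0.2,"z":-2,"spin":0},{"fingers":1,"x":-0.17,"y":-0.2,"z":-2,"spin":0},{"fingers":1,"x":-0.17,"y":-0.2,"z":-2,"spin":0},{"fingers":1,"x":-0.17,"y":-0.2,"z":-2,"spin":0},{"fingers":1,"x":-0.17,"y":-0.2,"z":-2,"spin":0},{"fingers":1,"x":-0.17,"y":-0.2,"z":-2,"spin":0},{"fingers":1,"x":-0.17,"y":-0.2,"z":-2,"spin":0},{"fingers":1,"x":-0.17,"y":-0.2,"z":-2,"spin":0}]' | head -3
python3 -m handwheel '[{"fingers":1,"x":-0.17,"y":-0.13,"z":-2,"spin":0},{"fingers":1,"x":-0.17,"y":-0.13,"z":-2,"spin":0},{"fingers":1,"x":-0.17,"y":-0.13,"z":-2,"spin":0},{"fingers":1,"x":-0.17,"y":-0.13,"z":-2,"spin":0},{"fingers":1,"x":-0.17,"y":-0.13,"z":-2,"spin":0},{"fingers":1,"x":-0.17,"y":-0.13,"z":-2,"spin":0},{"fingers":1,"x":-0.17,"y":-0.13,"z":-2,"spin":0},{"fingers":1,"x":-0.17,"y":-0.13,"z":-2,"spin":0},{"fingers":1,"x":-0.17,"y":-0.13,"z":-2,"spin":0},{"fingers":1,"x":-0.17,"y":-0.13,"z":-2,"spin":0}]' | head -3
python3 -m handwheel '[{"fingers":1,"x":-0.17,"y":-0.06,"z":-2,"spin":0},{"fingers":1,"x":-0.17,"y":-0.06,"z":-2,"spin":0},{"fingers":1,"x":-0.17,"y":-0.06,"z":-2,"spin":0},{"fingers":1,"x":-0.17,"y":-0.06,"z":-2,"spin":0},{"fingers":1,"x":-0.17,"y":-0.06,"z":-2,"spin":0},{"fingers":1,"x":-0.17,"y":-0.06,"z":-2,"spin":0},{"fingers":1,"x":-0.17,"y":-0.06,"z":-2,"spin":0},{"fingers":1,"x":-0.17,"y":-0.06,"z":-2,"spin":0},{"fingers":1,"x":-0.17,"y":-0.06,"z":-2,"spin":0},{"fingers":1,"x":-0.17,"y":-0.06,"z":-2,"spin":0}]' | head -3
python3 -m handwheel '[{"fingers":1,"x":-0.17,"y":0,"z":-2,"spin":0},{"fingers":1,"x":-0.17,"y":0,"z":-2,"spin":0},{"fingers":1,"x":-0.17,"y":0,"z":-2,"spin":0},{"fingers":1,"x":-0.17,"y":0,"z":-2,"spin":0},{"fingers":1,"x":-0.17,"y":0,"z":-2,"spin":0},{"fingers":1,"x":-0.17,"y":0,"z":-2,"spin":0},{"fingers":1,"x":-0.17,"y":0,"z":-2,"spin":0},{"fingers":1,"x":-0.17,"y":0,"z":-2,"spin":0},{"fingers":1,"x":-0.17,"y":0,"z":-2,"spin":0},{"fingers":1,"x":-0.17,"y":0,"z":-2,"spin":0}]' | head -3
python3 -m handwheel '[{"fingers":1,"x":-0.17,"y":0.06,"z":-2,"spin":0},{"fingers":1,"x":-0.17,"y":0.06,"z":-2,"spin":0},{"fingers":1,"x":-0.17,"y":0.06,"z":-2,"spin":0},{"fingers":1,"x":-0.17,"y":0.06,"z":-2,"spin":0},{"fingers":1,"x":-0.17,"y":0.06,"z":-2,"spin":0},{"fingers":1,"x":-0.17,"y":0.06,"z":-2,"spin":0},{"fingers":1,"x":-0.17,"y":0.06,"z":-2,"spin":0},{"fingers":1,"x":-0.17,"y":0.06,"z":-2,"spin":0},{"fingers":1,"x":-0.17,"y":0.06,"z":-2,"spin":0},{"fingers":1,"x":-0.17,"y":0.06,"z":-2,"spin":0}]' | head -3
python3 -m handwheel '[{"fingers":1,"x":-0.17,"y":0.12,"z":-2,"spin":0},{"fingers":1,"x":-0.17,"y":0.12,"z":-2,"spin":0},{"fingers":1,"x":-0.17,"y":0.12,"z":-2,"spin":0},{"fingers":1,"x":-0.17,"y":0.12,"z":-2,"spin":0},{"fingers":1,"x":-0.17,"y":0.12,"z":-2,"spin":0},{"fingers":1,"x":-0.17,"y":0.12,"z":-2,"spin":0},{"fingers":1,"x":-0.17,"y":0.12,"z":-2,"spin":0},{"fingers":1,"x":-0.17,"y":0.12,"z":-2,"spin":0},{"fingers":1,"x":-0.17,"y":0.12,"z":-2,"spin":0},{"fingers":1,"x":-0.17,"y":0.12,"z":-2,"spin":0}]' | head -3
python3 st.py l -100 0 170
```

```text
time_s: 14.1
ee_pos: [0.8677, 0.1261, 0.3148]
eef_rot: [-1.901, -0.033, 1.803]
time_s: 15.1
ee_pos: [0.8764, 0.1275, 0.3166]
eef_rot: [-1.935, -0.03, 1.802]
time_s: 16.1
ee_pos: [0.8848, 0.1288, 0.3191]
eef_rot: [-1.97, -0.027, 1.801]
time_s: 17.1
ee_pos: [0.8924, 0.1298, 0.3235]
eef_rot: [-2.005, -0.025, 1.799]
time_s: 18.1
ee_pos: [0.8995, 0.1306, 0.3293]
eef_rot: [-2.04, -0.022, 1.798]
time_s: 19.1
ee_pos: [0.9061, 0.1312, 0.336]
eef_rot: [-2.074, -0.019, 1.797]
q [ 0.08   1.003  0.236  0.088  1.406 -1.704] t 19.1 p [0.9061 0.1312 0.336 ]
[[-0.2239  0.4666 -0.8557]
 [ 0.9744  0.1246 -0.187 ]
 [ 0.0193 -0.8757 -0.4825]]
TCP in lock mm [316.6 -17.2  -7.8] tool axes in lock
 [[ 0.025 -0.107 -0.994]
 [ 1.     0.009  0.024]
 [ 0.006 -0.994  0.107]]
rotvec to goal, lock axes deg [-0.43 -6.13  1.4 ] F [-0.4  0.2  0.3] grip 0.09413009716756619
tool shift mm [   8.  -132.1  433.5]
```

```bash
python3 -m handwheel '[{"fingers":1,"x":0.013,"y":-0.13,"z":0.222,"spin":-1.4},{"fingers":1,"x":0.013,"y":-0.13,"z":0.222,"spin":-1.4},{"fingers":1,"x":0.013,"y":-0.13,"z":0.222,"spin":-1.4},{"fingers":1,"x":0.013,"y":-0.13,"z":0.222,"spin":-1.4},{"fingers":1,"x":0.013,"y":-0.13,"z":0.222,"spin":-1.4},{"fingers":1,"x":0.013,"y":-0.13,"z":0.222,"spin":-1.4},{"fingers":1,"x":0.011,"y":-0.12,"z":0.316,"spin":-1.4},{"fingers":1,"x":0.011,"y":-0.12,"z":0.316,"spin":-1.4},{"fingers":1,"x":0.011,"y":-0.12,"z":0.316,"spin":-1.4},{"fingers":1,"x":0.01,"y":-0.073,"z":0.326,"spin":-1.4}]' | head -4
python3 st.py l 1 0 36
python3 - <<'E'
from h import *
ims=[]
for n,b in (('scene',(330,130,480,270)),('top',(225,70,375,195))):
    p,d=cams.camera(n); np.savez(f'pics/{n}1.npz',p=p,d=d); u0,v0,u1,v1=b
    ims.append(cv2.resize(p[v0:v1,u0:u1,::-1],(400,350),interpolation=cv2.INTER_CUBIC))
cv2.imwrite('pics/both1.png',np.hstack(ims))
E
```

```text
time_s: 20.1
ee_pos: [0.5899, 0.0704, 0.2485]
eef_rot: [-2.085, -0.005, 1.818]
force: [1.8, 1.1, -0.3]
q [ 0.005  0.132  1.745  0.176  0.771 -1.906] t 20.1 p [0.5899 0.0704 0.2485]
[[-0.2442  0.476  -0.8448]
 [ 0.9697  0.1243 -0.2103]
 [ 0.0049 -0.8706 -0.492 ]]
TCP in lock mm [  3.   -0.4 105. ] tool axes in lock
 [[-0.001 -0.096 -0.995]
 [ 1.     0.006 -0.001]
 [ 0.006 -0.995  0.096]]
rotvec to goal, lock axes deg [-0.36 -5.53 -0.05] F [ 1.8  1.1 -0.3] grip 0.09363066218591427
tool shift mm [-0.1 68.9 -4.7]
```

View pics/both1.png

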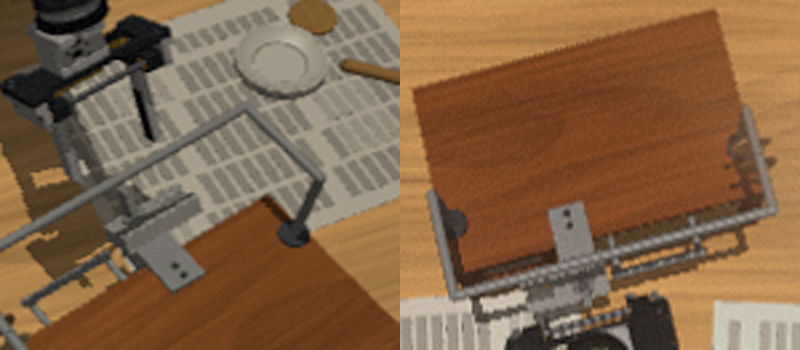

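```bash
python3 -m handwheel '[{"fingers":1,"x":0,"y":0.035,"z":-0.002,"spin":0},{"fingers":1,"x":0,"y":0.06,"z":-0.004,"spin":0},{"fingers":0.2,"x":0,"y":0.069,"z":-0.005,"spin":0},{"fingers":-0.5,"x":0,"y":0.069,"z":-0.005,"spin":0},{"fingers":-1,"x":0,"y":0.069,"z":-0.005,"spin":0},{"fingers":-1,"x":0,"y":0.069,"z":-0.005,"spin":0},{"fingers":-1,"x":0,"y":0.069,"z":-0.005,"spin":0},{"fingers":-1,"x":0,"y":0.069,"z":-0.005,"spin":0},{"fingers":-1,"x":0,"y":0.069,"z":-0.005,"spin":0},{"fingers":-1,"x":0,"y":0.069,"z":-0.005,"spin":0}]' 20
python3 st.py dl 0 0 72
```

```text
time_s: 21.2
ee_pos: [0.6272, 0.0806, 0.1849]
eef_rot: [-2.075, -0.008, 1.818]
force: [-0.3, -0.4, 0.2]
grip_width: 0.0331
q [ 0.025  0.288  1.71   0.185  0.66  -1.91 ] t 21.2 p [0.6272 0.0806 0.1849]
[[-0.2447  0.4666 -0.8499]
 [ 0.9696  0.1246 -0.2108]
 [ 0.0075 -0.8756 -0.4829]]
TCP in lock mm [-1.8  0.6 30.7] tool axes in lock
 [[ 0.001 -0.107 -0.994]
 [ 1.     0.009 -0.   ]
 [ 0.009 -0.994  0.107]]
rotvec to goal, lock axes deg [-0.51 -6.12  0.  ] F [-0.3 -0.4  0.2] grip 0.03314096849815955
tool shift mm [  0.6 -71.6   7.7]
```

```bash
python3 -m handwheel '[{"fingers":-1,"x":0,"y":0,"z":0,"spin":0},{"fingers":-1,"x":0,"y":0,"z":0,"spin":0},{"fingers":-1,"x":0,"y":0,"z":0,"spin":0},{"fingers":-1,"x":0,"y":0,"z":0,"spin":0},{"fingers":-1,"x":0,"y":-0.01,"z":0.001,"spin":0},{"fingers":-1,"x":0,"y":-0.022,"z":0.002,"spin":0},{"fingers":-1,"x":0,"y":-0.034,"z":0.0035,"spin":0},{"fingers":-1,"x":0,"y":-0.046,"z":0.005,"spin":0},{"fingers":-1,"x":0,"y":-0.058,"z":0.006,"spin":0},{"fingers":-1,"x":0,"y":-0.07,"z":0.0075,"spin":0}]' 20
python3 st.py dl 0 0 72
python3 - <<'E'
from h import *
ims=[]
for n,b in (('scene',(330,130,480,270)),('top',(225,70,375,195))):
    p,d=cams.camera(n); np.savez(f'pics/{n}2.npz',p=p,d=d); u0,v0,u1,v1=b
    ims.append(cv2.resize(p[v0:v1,u0:u1,::-1],(400,350),interpolation=cv2.INTER_CUBIC))
cv2.imwrite('pics/both2.png',np.hstack(ims))
E
```

```text
time_s: 22.2
ee_pos: [0.5876, 0.0704, 0.2433]
eef_rot: [-2.075, -0.008, 1.818]
force: [0.6, -0.7, -1.1]
grip_width: 0.0096
q [ 0.005  0.137  1.75   0.177  0.773 -1.908] t 22.2 p [0.5876 0.0704 0.2433]
[[-0.2449  0.4663 -0.85  ]
 [ 0.9695  0.1252 -0.2107]
 [ 0.0082 -0.8757 -0.4828]]
TCP in lock mm [ -1.8   0.3 102. ] tool axes in lock
 [[ 0.001 -0.107 -0.994]
 [ 1.     0.009 -0.   ]
 [ 0.009 -0.994  0.107]]
rotvec to goal, lock axes deg [-0.54 -6.13  0.01] F [ 0.6 -0.7 -1.1] grip 0.009556735315644929
tool shift mm [  0.7 -71.6   7.7]
```

View pics/both2.png

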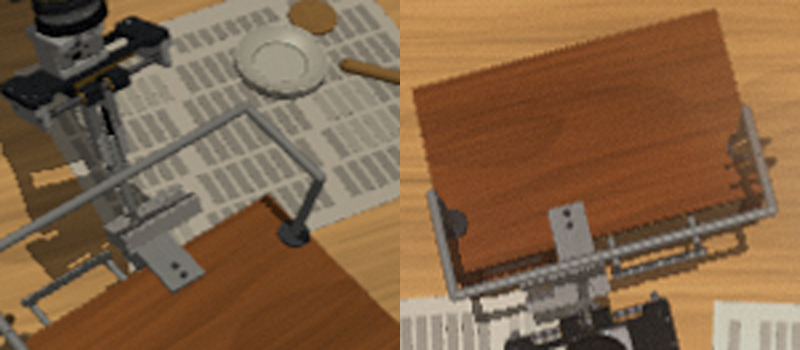

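```bash
python3 -m handwheel '[{"fingers":-1,"x":0.02,"y":0,"z":0,"spin":0},{"fingers":-1,"x":0.04,"y":0,"z":0,"spin":0},{"fingers":-1,"x":0.054,"y":0.0005,"z":0,"spin":0},{"fingers":-1,"x":0.054,"y":0.0005,"z":0,"spin":0},{"fingers":-1,"x":0.054,"y":0.0005,"z":0,"spin":0},{"fingers":-1,"x":0.054,"y":0.008,"z":-0.001,"spin":0},{"fingers":-1,"x":0.054,"y":0.018,"z":-0.002,"spin":0},{"fingers":-1,"x":0.054,"y":0.03,"z":-0.003,"spin":0},{"fingers":-1,"x":0.054,"y":0.042,"z":-0.0045,"spin":0},{"fingers":-1,"x":0.054,"y":0.052,"z":-0.0056,"spin":0}]'
python3 st.py l -1.8 54 31.5
```

```text
time_s: 23.3
ee_pos: [0.6046, 0.1303, 0.1985]
eef_rot: [-2.074, -0.008, 1.818]
force: [0.2, 0.5, -0.7]
grip_width: 0.0098
q [ 0.127  0.24   1.736  0.104  0.669 -1.755] t 23.3 p [0.6046 0.1303 0.1985]
[[-0.2444  0.4657 -0.8505]
 [ 0.9696  0.1244 -0.2106]
 [ 0.0077 -0.8762 -0.4819]]
TCP in lock mm [-2.2 54.3 47.6] tool axes in lock
 [[ 0.001 -0.108 -0.994]
 [ 1.     0.009 -0.   ]
 [ 0.009 -0.994  0.108]]
rotvec to goal, lock axes deg [-0.51 -6.19  0.02] F [ 0.2  0.5 -0.7] grip 0.009808762952642363
tool shift mm [-0.4 16.  -2.1]
```

```bash
python3 -m handwheel '[{"fingers":-1,"x":0,"y":0.007,"z":-0.0008,"spin":0},{"fingers":-1,"x":0,"y":0.013,"z":-0.0015,"spin":0},{"fingers":-1,"x":0,"y":0.0165,"z":-0.002,"spin":0},{"fingers":-1,"x":0,"y":0.0165,"z":-0.002,"spin":0},{"fingers":-0.6,"x":0,"y":0.0165,"z":-0.002,"spin":0},{"fingers":-0.3,"x":0,"y":0.0165,"z":-0.002,"spin":0},{"fingers":-0.2,"x":0,"y":0.0165,"z":-0.002,"spin":0},{"fingers":-0.2,"x":0,"y":0.0165,"z":-0.002,"spin":0},{"fingers":-0.2,"x":0,"y":0.0,"z":0,"spin":0},{"fingers":-0.2,"x":0,"y":-0.04,"z":0.004,"spin":0}]'
python3 st.py l 0 54 130
python3 - <<'E'
from h import *
ims=[]
for n,b in (('scene',(330,130,480,270)),('top',(225,70,375,195))):
    p,d=cams.camera(n); np.savez(f'pics/{n}3.npz',p=p,d=d); u0,v0,u1,v1=b
    ims.append(cv2.resize(p[v0:v1,u0:u1,::-1],(400,350),interpolation=cv2.INTER_CUBIC))
cv2.imwrite('pics/both3.png',np.hstack(ims))
E
```

```text
time_s: 24.3
ee_pos: [0.5812, 0.1243, 0.2309]
eef_rot: [-2.07, -0.008, 1.818]
force: [-0.6, 0.4, 1.5]
grip_width: 0.0375
q [ 0.12   0.153  1.759  0.101  0.736 -1.753] t 24.3 p [0.5812 0.1243 0.2309]
[[-0.2447  0.4625 -0.8522]
 [ 0.9696  0.1241 -0.2111]
 [ 0.0081 -0.8779 -0.4788]]
TCP in lock mm [-3.3 54.1 88. ] tool axes in lock
 [[ 0.001 -0.111 -0.994]
 [ 1.     0.009 -0.   ]
 [ 0.009 -0.994  0.111]]
rotvec to goal, lock axes deg [-0.54 -6.39  0.02] F [-0.6  0.4  1.5] grip 0.03746856834200016
tool shift mm [  0.3 -42.1   1.4]
```

View pics/both3.png

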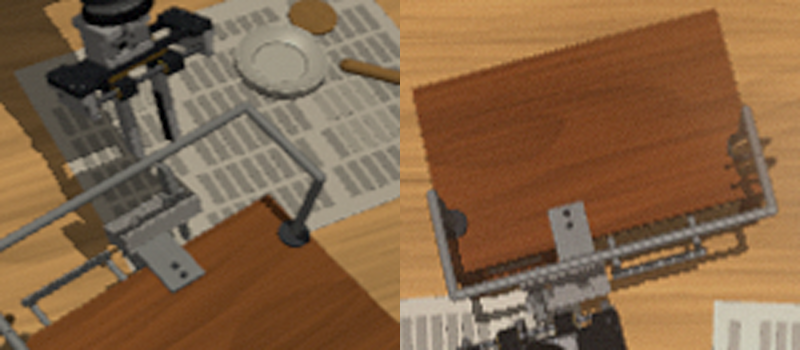

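Run:
```python
from h import *
np.set_printoptions(suppress=True,precision=1)
O=C0+RL@np.array([.051,.045,.1605])
z=np.load('pics/scene3.npz'); L=((cloud('scene',z['d'])-O)@RL*1000)[z['d']>0]
s=(abs(L[:,0])<20)&(L[:,1]>40)&(L[:,1]<70)
for lo,hi in ((7,25),(25,40),(40,50),(50,65)):
    g=s&(L[:,2]>lo)&(L[:,2]<hi); print(lo,g.sum(), L[g].min(0),L[g].mean(0),L[g].max(0)) if g.sum() else print(lo,0)
h=np.array([-.0445,-.05,.125]); P=C0+RC@h; print('handle in lock',(P-O)@RL*1000, P*1000)
```

```text
7 30 [-12.5  44.9   7. ] [ 1.8 55.8 15.5] [14.5 64.6 24.9]
25 25 [-10.   51.4  25.1] [ 4.1 55.8 31.8] [10.4 64.1 38.3]
40 20 [-8.9 52.  40.7] [ 0.9 56.7 44. ] [10.9 63.9 47.6]
50 0
handle in lock [-15.8 -95.  -32.6] [674.3  -6.2 125. ]
```

```bash
cat > hk.py <<'E'
from h import *
o=get_obs(); M=R.from_euler('xyz',o['eef_rot']).as_matrix(); p=np.array(o['ee_pos'])
B=C0+RC@np.array([-.0445,-.05,.125])
y=M[:,1]; n=np.cross(RC[:,1],-y); n/=np.linalg.norm(n); n*=np.sign(n[2])
print('t',o['time_s'],'n(cab)',(RC.T@n).round(3),'TCP rel bar: n,axis,y mm',(1000*np.array([(p-B)@n,(p-B)@y,(p-B)@RC[:,1]])).round(1),'F cab',(RC.T@np.array(o['force'])).round(1),'TCP cab',(1000*RC.T@(p-C0)).round(1))
for off,back in ((.018,.09),(.018,-.0+.004),(.018,0)):
    print(off,back,'shift',(M.T@(B+n*off-back*y-p)*1000).round(1))
print('cab -x 10mm in tool',(M.T@(-RC[:,0])*10).round(2), 'grip',o['grip_width'])
E
python3 hk.py
```

```text
t 24.4 n(cab) [0.873 0.    0.488] TCP rel bar: n,axis,y mm [   3.9 -125.4  149. ] F cab [0.4 0.6 0.6] TCP cab [-102.9   99.   237.5]
0.018 0.09 shift [-150.    35.4  -13.9]
0.018 0.004 shift [-150.   121.4  -13.9]
0.018 0 shift [-150.   125.4  -13.9]
cab -x 10mm in tool [ 0.05 -4.88  8.73] grip 0.03757088246052666
```

```bash
python3 -m handwheel '[{"fingers":-0.2,"x":-0.04,"y":-0.01,"z":0,"spin":0},{"fingers":-1,"x":-0.08,"y":-0.01,"z":0,"spin":0},{"fingers":-1,"x":-0.12,"y":0,"z":-0.007,"spin":0},{"fingers":-1,"x":-0.15,"y":0,"z":-0.014,"spin":0},{"fingers":-1,"x":-0.15,"y":0.03,"z":-0.014,"spin":0},{"fingers":-1,"x":-0.15,"y":0.06,"z":-0.014,"spin":0},{"fingers":-1,"x":-0.15,"y":0.085,"z":-0.014,"spin":0},{"fingers":-1,"x":-0.15,"y":0.085,"z":-0.014,"spin":0},{"fingers":-1,"x":-0.15,"y":0.085,"z":-0.014,"spin":0},{"fingers":-1,"x":-0.15,"y":0.085,"z":-0.014,"spin":0}]'|tail -2
python3 - <<'E'
from h import *
ims=[]
for n,b in (('scene',(310,150,460,290)),('top',(225,70,375,195))):
    p,d=cams.camera(n); np.savez(f'pics/{n}4.npz',p=p,d=d); u0,v0,u1,v1=b
    ims.append(cv2.resize(p[v0:v1,u0:u1,::-1],(400,350),interpolation=cv2.INTER_CUBIC))
cv2.imwrite('pics/both4.png',np.hstack(ims))
E
python3 hk.py
```

```text
force: [-0.1, -0.8, 1.2]
grip_width: 0.0001
t 25.5 n(cab) [0.875 0.    0.484] TCP rel bar: n,axis,y mm [ 16.2 -37.8  -0.4] F cab [-1.5 -0.5  0.3] TCP cab [-48.6 -50.4 165.9]
0.018 0.09 shift [  0.1 -52.2  -1.8]
0.018 0.004 shift [ 0.1 33.8 -1.8]
0.018 0 shift [ 0.1 37.8 -1.8]
cab -x 10mm in tool [ 0.05 -4.84  8.75] grip 0.0005487439366993422
```

View pics/both4.png

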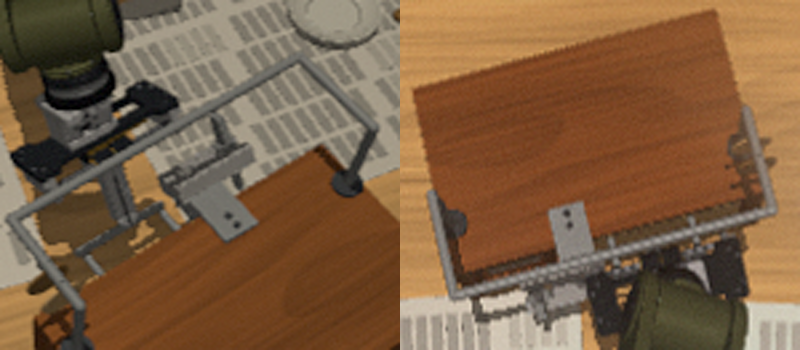

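```bash
python3 -m handwheel '[{"fingers":-1,"x":0,"y":0.012,"z":-0.002,"spin":0},{"fingers":-1,"x":0,"y":0.024,"z":-0.002,"spin":0},{"fingers":-1,"x":0,"y":0.036,"z":-0.002,"spin":0},{"fingers":-1,"x":0,"y":0.036,"z":-0.002,"spin":0},{"fingers":-1,"x":0,"y":0.034,"z":0.002,"spin":0},{"fingers":-1,"x":0,"y":0.0315,"z":0.006,"spin":0},{"fingers":-1,"x":0,"y":0.029,"z":0.0105,"spin":0},{"fingers":-1,"x":0,"y":0.0265,"z":0.015,"spin":0},{"fingers":-1,"x":0,"y":0.024,"z":0.0195,"spin":0},{"fingers":-1,"x":0,"y":0.0215,"z":0.024,"spin":0}]'
python3 hk.py
```

```text
time_s: 26.5
ee_pos: [0.6596, -0.0099, 0.1343]
eef_rot: [-2.075, -0.007, 1.818]
force: [1.6, 2.0, 2.6]
grip_width: 0.0005
t 26.5 n(cab) [0.875 0.    0.484] TCP rel bar: n,axis,y mm [ -8.8 -15.5  -0.1] F cab [2.  1.5 2.6] TCP cab [-59.7 -50.1 134.3]
0.018 0.09 shift [ -0.1 -74.5 -26.8]
0.018 0.004 shift [ -0.1  11.5 -26.8]
0.018 0 shift [ -0.1  15.5 -26.8]
cab -x 10mm in tool [ 0.05 -4.83  8.75] grip 0.00048085471557751647
```

```bash
python3 -m handwheel '[{"fingers":-1,"x":0,"y":-0.003,"z":0.0053,"spin":0},{"fingers":-1,"x":0,"y":-0.006,"z":0.0105,"spin":0},{"fingers":-1,"x":0,"y":-0.009,"z":0.016,"spin":0},{"fingers":-1,"x":0,"y":-0.012,"z":0.021,"spin":0},{"fingers":-1,"x":0,"y":-0.0145,"z":0.0263,"spin":0},{"fingers":-1,"x":0,"y":-0.0174,"z":0.0315,"spin":0},{"fingers":-1,"x":0,"y":-0.0203,"z":0.0368,"spin":0},{"fingers":-1,"x":0,"y":-0.0232,"z":0.042,"spin":0},{"fingers":-1,"x":0,"y":-0.026,"z":0.0473,"spin":0},{"fingers":-1,"x":0,"y":-0.029,"z":0.0525,"spin":0}]'|grep -v eef
python3 hk.py
python3 -m handwheel '[{"fingers":-1,"x":0,"y":-0.0012,"z":0.0022,"spin":0},{"fingers":-1,"x":0,"y":-0.0024,"z":0.0044,"spin":0},{"fingers":-1,"x":0,"y":-0.0036,"z":0.0066,"spin":0},{"fingers":-1,"x":0,"y":-0.0048,"z":0.0088,"spin":0},{"fingers":-1,"x":0,"y":-0.005,"z":0.009,"spin":0},{"fingers":-1,"x":0,"y":-0.005,"z":0.009,"spin":0},{"fingers":-1,"x":0,"y":-0.005,"z":0.009,"spin":0},{"fingers":-1,"x":0,"y":-0.005,"z":0.009,"spin":0},{"fingers":-1,"x":0,"y":-0.005,"z":0.009,"spin":0},{"fingers":-1,"x":0,"y":-0.005,"z":0.009,"spin":0}]'|grep -v eef
python3 hk.py
```

```text
time_s: 27.5
ee_pos: [0.6013, -0.0247, 0.134]
force: [1.6, -0.4, 5.0]
grip_width: 0.0002
t 27.5 n(cab) [ 0.876 -0.     0.483] TCP rel bar: n,axis,y mm [-61.6 -44.2  -0.4] F cab [ 1.5 -0.8  5. ] TCP cab [-119.8  -50.4  134. ]
0.018 0.09 shift [ -0.1 -45.8 -79.6]
0.018 0.004 shift [ -0.1  40.2 -79.6]
0.018 0 shift [ -0.1  44.2 -79.6]
cab -x 10mm in tool [ 0.05 -4.83  8.76] grip 0.00020772455616637246
time_s: 28.5
ee_pos: [0.5916, -0.027, 0.1337]
force: [0.2, 0.0, -0.1]
grip_width: 0.0003
t 28.5 n(cab) [0.876 0.    0.482] TCP rel bar: n,axis,y mm [-70.6 -48.7  -0.2] F cab [ 0.2 -0.  -0.1] TCP cab [-129.8  -50.2  133.7]
0.018 0.09 shift [ -0.2 -41.3 -88.6]
0.018 0.004 shift [ -0.2  44.7 -88.6]
0.018 0 shift [ -0.2  48.7 -88.6]
cab -x 10mm in tool [ 0.05 -4.82  8.76] grip 0.00033376241980942787
```

```bash
python3 -m handwheel '[{"fingers":-1,"x":0,"y":-0.0007,"z":0.0013,"spin":0},{"fingers":-1,"x":0,"y":-0.0014,"z":0.0026,"spin":0},{"fingers":-1,"x":0,"y":-0.0021,"z":0.0039,"spin":0},{"fingers":-1,"x":0,"y":-0.0028,"z":0.0052,"spin":0},{"fingers":-1,"x":0,"y":-0.0035,"z":0.0065,"spin":0},{"fingers":-1,"x":0,"y":-0.0043,"z":0.0078,"spin":0},{"fingers":-1,"x":0,"y":-0.005,"z":0.0091,"spin":0},{"fingers":-1,"x":0,"y":-0.0057,"z":0.0104,"spin":0},{"fingers":-1,"x":0,"y":-0.0064,"z":0.0117,"spin":0},{"fingers":-1,"x":0,"y":-0.0072,"z":0.013,"spin":0}]'|grep -v eef
python3 hk.py
python3 - <<'E'
from h import *
np.set_printoptions(suppress=True,precision=1)
for n in ('scene','top'):
    p,d=cams.camera(n); np.savez(f'pics/{n}5.npz',p=p,d=d); q=((cloud(n,d)-C0)@RC*1000)[d>0]
    g=(q[:,2]>121)&(q[:,2]<134)&(q[:,1]<-25)&(q[:,1]>-110)&(q[:,0]<-30)&(q[:,0]>-190)&(abs(q[:,1]+50)>20); print(n,g.sum(),np.histogram(q[g,0],np.arange(-190,-29,5)))
E
```

```text
time_s: 29.5
ee_pos: [0.5848, -0.0308, 0.1406]
force: [67.2, 17.0, -3.6]
grip_width: 0.0004
t 29.5 n(cab) [0.866 0.    0.5  ] TCP rel bar: n,axis,y mm [-72.6 -59.9  -2.4] F cab [69.3  0.4 -3.6] TCP cab [-137.3  -52.4  140.6]
0.018 0.09 shift [  2.3 -30.1 -90.6]
0.018 0.004 shift [  2.3  55.9 -90.6]
0.018 0 shift [  2.3  59.9 -90.6]
cab -x 10mm in tool [ 0.01 -5.    8.66] grip 0.0003989083345647286
scene 87 (array([ 0,  0,  0,  0,  0,  0,  0,  0, 11, 20, 17,  4,  0,  0,  0,  3,  4,
        4,  1,  2,  2, 19,  0,  0,  0,  0,  0,  0,  0,  0,  0,  0]), array([-190, -185, -180, -175, -170, -165, -160, -155, -150, -145, -140,
       -135, -130, -125, -120, -115, -110, -105, -100,  -95,  -90,  -85,
        -80,  -75,  -70,  -65,  -60,  -55,  -50,  -45,  -40,  -35,  -30]))
top 61 (array([ 0,  0,  0,  0,  0,  0,  0,  0,  3,  0,  8,  5,  3,  4,  3,  3,  5,
        3, 13,  3,  6,  2,  0,  0,  0,  0,  0,  0,  0,  0,  0,  0]), array([-190, -185, -180, -175, -170, -165, -160, -155, -150, -145, -140,
       -135, -130, -125, -120, -115, -110, -105, -100,  -95,  -90,  -85,
        -80,  -75,  -70,  -65,  -60,  -55,  -50,  -45,  -40,  -35,  -30]))
```

```bash
python3 -m handwheel '[{"fingers":-1,"x":0,"y":0.001,"z":-0.0017,"spin":0},{"fingers":-1,"x":0,"y":0.002,"z":-0.0035,"spin":0},{"fingers":-1,"x":0,"y":0.003,"z":-0.0052,"spin":0},{"fingers":-1,"x":0,"y":0.0039,"z":-0.007,"spin":0},{"fingers":-1,"x":0,"y":0.0049,"z":-0.0087,"spin":0},{"fingers":-1,"x":0,"y":0.0055,"z":-0.01,"spin":0},{"fingers":-1,"x":0,"y":0.006,"z":-0.0107,"spin":0},{"fingers":-1,"x":0,"y":0.0064,"z":-0.0113,"spin":0},{"fingers":-1,"x":0,"y":0.0064,"z":-0.0113,"spin":0},{"fingers":-1,"x":0,"y":0.0064,"z":-0.0113,"spin":0}]'|grep -v eef
python3 hk.py; python3 st.py | tail -1
```

```text
time_s: 30.6
ee_pos: [0.5896, -0.0274, 0.1334]
force: [-0.3, 0.1, -0.1]
grip_width: 0.0006
t 30.6 n(cab) [ 0.876 -0.     0.482] TCP rel bar: n,axis,y mm [-72.4 -49.5  -0.2] F cab [-0.2  0.1 -0.1] TCP cab [-131.8  -50.2  133.4]
0.018 0.09 shift [ -0.2 -40.5 -90.4]
0.018 0.004 shift [ -0.2  45.5 -90.4]
0.018 0 shift [ -0.2  49.5 -90.4]
cab -x 10mm in tool [ 0.05 -4.82  8.76] grip 0.0006012603154513439
rotvec to goal, lock axes deg [-0.53 -6.18  0.01] F [-0.3  0.1 -0.1] grip 0.0006012603154513439
```

```bash
python3 -m handwheel '[{"fingers":-1,"x":0,"y":0,"z":-0.002,"spin":0},{"fingers":-1,"x":0,"y":0,"z":-0.003,"spin":0},{"fingers":-1,"x":0,"y":0,"z":-0.003,"spin":0},{"fingers":-1,"x":0,"y":-0.01,"z":-0.003,"spin":0},{"fingers":-1,"x":0,"y":-0.025,"z":-0.003,"spin":0},{"fingers":-1,"x":0,"y":-0.05,"z":-0.003,"spin":0},{"fingers":-1,"x":0,"y":-0.08,"z":-0.003,"spin":0},{"fingers":-1,"x":0,"y":-0.12,"z":-0.003,"spin":0},{"fingers":-1,"x":0,"y":-0.15,"z":-0.003,"spin":0},{"fingers":-1,"x":0,"y":-0.15,"z":-0.003,"spin":0}]'|grep -v eef
python3 - <<'E'
from h import *
np.set_printoptions(suppress=True,precision=1,linewidth=150)
O=C0+RL@np.array([.051,.045,.1605]); ims=[]
for n,b in (('scene',(310,150,460,290)),('top',(225,70,375,195))):
    p,d=cams.camera(n); np.savez(f'pics/{n}6.npz',p=p,d=d); u0,v0,u1,v1=b
    ims.append(cv2.resize(p[v0:v1,u0:u1,::-1],(400,350),interpolation=cv2.INTER_CUBIC))
    X=cloud(n,d); q=((X-C0)@RC*1000)[d>0]
    g=(q[:,2]>121)&(q[:,2]<134)&(q[:,1]<-10)&(q[:,1]>-90)&(q[:,0]<-120)&(q[:,0]>-170); print(n,g.sum(),'bar',np.median(q[g],0),q[g].min(0),q[g].max(0))
    L=((X-O)@RL*1000)[d>0]; s=(abs(L[:,0])<20)&(L[:,1]>40)&(L[:,1]<70)
    for lo,hi in ((7,25),(25,40),(40,50)):
        g=s&(L[:,2]>lo)&(L[:,2]<hi); print(lo,g.sum(), L[g].min(0),L[g].mean(0),L[g].max(0)) if g.sum() else print(lo,0)
cv2.imwrite('pics/both6.png',np.hstack(ims))
E
```

```text
time_s: 31.6
ee_pos: [0.5222, -0.0462, 0.2712]
force: [0.4, -0.3, -0.3]
grip_width: 0.0006
scene 80 bar [-141.4  -47.6  130. ] [-148.2  -89.3  121.3] [-136.8  -11.3  134. ]
7 34 [-10.5  45.7   7.5] [ 3.1 55.5 15.5] [11.8 63.5 25. ]
25 24 [-11.9  52.5  25.5] [ 2.7 55.5 32.1] [11.6 63.3 39.9]
40 20 [-12.1  52.3  40.4] [ 1.6 57.  44.2] [14.2 64.3 49. ]
top 69 bar [-143.9  -47.   129.2] [-149.2  -89.5  123.3] [-137.9  -10.4  133.1]
7 13 [-10.5  45.    7.5] [ 2.5 52.5 13.9] [ 8.9 66.3 23.4]
25 9 [-6.6 50.2 25.3] [ 5.7 54.4 31.2] [10.7 59.8 38.7]
40 20 [-10.8  50.   40.6] [-0.7 54.8 44.8] [ 7.6 60.2 49.7]
```

View pics/both6.png

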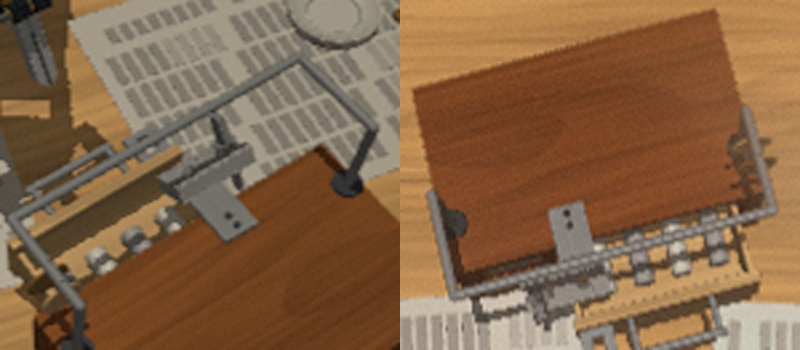

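```bash
python3 -c "
from station import workorder
print(workorder.hand_in())"
```

```text
the job is handed in; nothing more can be done
None
```

I drew the pin, parked it in the side notch and let it go, then pulled the drawer out to its stop. I handed the job in at about 31.7 s of the 56 s allowed; no verdict was reported.

**Tilting the tool:** the moves have no tilt command. I got about 29° of lean by pushing the tool past its reach, about 2° per move, rather than the full 35°. That was enough to pass in front of the rail.

**Pin:** I gripped the tab at 20 N, drew it about 71 mm along the bore and set it down in the notch with almost no contact force. The last pictures put it at about y = 55 mm in the lock's frame. The tab's top is 45–46 mm above the face, so the collar is seated. The fingers are well clear.

**Drawer:** both cameras show the handle moved 99.7–99.8 mm, so the drawer stands about 0.2 mm short of 100 mm, where I take its stop to be. The gripper is withdrawn and the measured force is about zero.

**Disagreements and gaps:**
- **Pull force:** my last pull met the stop at about 69 N instead of the roughly 12 N you gave, because one 15 mm move ran into it. I backed off at once. This is below the 120 N wrist limit and it was carried by the fingers, not the gripper's body. Whether it counts as gentle is for the judging.
- **Pin across the notch:** its position there came out between about -1 and +6 mm in different slices of coarse depth data. I take that to be noise, since the pin has only about 2 mm of play each way in the slot.
- **Bystanders:** I did not measure them at the end. The arm stayed clear of them; the saucer looks unmoved in the crops, but the brush cup and tape roll were not in view.

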